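Clamp a gilded frame moulding with a click-stop knob

TASK

Gently slide the white frame moulding along its rails until its inner end is fully home against the cork-faced stop. Then turn the red knob on the blue clamp clockwise until its ratchet slips and clicks, stop at the first click (a second is still all right, never a third), and let go, leaving the moulding clamped at the stop. Do not knock the brush, the jar or the tin.

Things in the scene. Friction and masses are not known exactly. Their poses are not given: they have to be found in the camera images.
- jig: Plywood clamping board 170 x 310 x 12 mm, fixed to the bench. Origin: centre of its underside; z up. The moulding runs along its y axis. Two aluminium guide rails on it (12 mm wide, 10 mm high, inner faces at x = +-24 mm, from y = -110 to y = +60 mm) leave 1.5 mm play each side of the moulding; beyond y = +60 mm the board is clear.
- stop: Blue end stop with a cork face at the jig's -y end, fixed to the jig, 85 mm wide, 26 mm high, standing on the board. Origin: bottom centre of its cork face, axes as the jig's.
- stop_face (a point): Centre of the cork face against which the moulding must sit, 11 mm above the board, at jig x = 0, y = -110 mm. Axes as the jig's: +y points away from the stop, along the moulding.
- portal: Blue clamp portal fixed to the jig over the rails: beam 118 (x) x 34 x 14 mm, top 76 mm above the bench. Origin: on the board under the knob's axis, at jig x = 0, y = -65 mm; axes as the jig's. Its steep screw (5 mm a radian, drag 0.32 N m, stays where left) lowers a black rubber pad (22 mm wide) as the knob turns clockwise from above. The pad starts 3 to 12 mm above the moulding; not measured.
- knob: Knob: black hub, 42 mm diameter, on it a red wing 56 (x) x 12 (y) mm, 98 to 128 mm above the bench. Origin on the vertical axis, 87 mm up; x to the white end. Turns a 54 mm brass collar under it; white pointer over black mark at start. Pad tight: at 0.4 N m it slips ahead of the collar, 0.52 rad a click; torque rises, then drops to below zero at each click (0.26, 0.79, 1.31 rad ahead).
- knob_top (a point): Centre of the top of the red wing, on the knob's axis, 128 mm above the bench.
- moulding: White primed frame moulding, 180 mm long (y), 45 mm wide (x), 22 mm high, with a yellow and a gold strip along its top; about 0.3 kg; lies loose between the rails on the board. Origin: centre of its underside. At the start its inner end is 25 to 60 mm short of the stop.
- moulding_inner_end (a point): Centre of the moulding's end face that must meet the stop (its -y end), 11 mm above its underside.
- moulding_outer_end (a point): Centre of the moulding's free end face (its +y end), 11 mm above its underside; 180 mm from the inner end. Push here, towards -y.
- brush: Gilder's brush with a yellow handle, 190 mm long (x), lying on the bench. Leave alone.
- jar: Glass jar with a brass cap, 64 mm diameter, 75 mm high, standing on the bench. Leave alone.
- tin: Tin, 72 mm diameter, 60 mm high, standing on the bench. Leave alone.
Things that resemble listed ones, but are neither listed nor needed, are in the scene too. Leave any black or purple look-alike of the moulding alone.

How it is judged:
On the way, in this order (a step that is already met when the one before it is completed fails the run):
1. the moulding's inner end is home against the stop (y of moulding_inner_end in the frame of stop_face below 0.002 m), for 0.2 s.
2. the knob has slipped past its first click with the moulding clamped (horizontal distance between knob_c0 and spindle_c0 above 0.006 m and contact force between portal and moulding above 5 N), for 0.2 s.
At the end, for the whole second after the job is handed in: The moulding lies between the rails with its inner end within 3 mm of the stop, clamped by the pad with more than 5 N; the knob's pointer stands 6 to 28.1 mm (0.25 to 1.25 rad: one or two clicks) past the collar's mark and nothing moves (all of step 2 and y of moulding_inner_end in the frame of stop_face below 0.003 m and angle between the y axis of moulding and the y axis of jig, either way round below 0.05 rad and linear speed of moulding below 0.01 m/s and angular speed of knob below 0.05 rad/s and horizontal distance between knob_c0 and spindle_c0 below 0.0281 m); the robot touches nothing.
It fails at once if the ratchet was driven to a third click (horizontal distance between knob_c0 and spindle_c0 above 0.0291 m).
It fails at once if the moulding was rammed against the stop with more than 30 N (contact force between moulding and stop above 30 N).
It fails at once if the brush was disturbed (moved 20 mm) (distance of brush from where it was at the start of the episode above 0.02 m).
It fails at once if the jar was disturbed (moved 20 mm) (distance of jar from where it was at the start of the episode above 0.02 m).
It fails at once if the tin was disturbed (moved 20 mm) (distance of tin from where it was at the start of the episode above 0.02 m).
It also fails if it takes over 72 s, if anything falls off the work surface, if the arm or the gripper's body presses on something with over 40 N, if the wrist force passes 120 N, or if a joint passes its speed limit or range.

ROBOT

A 6-joint arm with a two-finger parallel gripper is mounted at the origin on the work surface. World frame = base frame: x ahead of the robot, y to its left, z up, the work surface at z = 0. Lengths are in m, angles in rad, forces in N, time in s.
With the tool pointing down it reaches from about 0.35 to 0.975 m from the base axis. Payload 4.9 kg.
Tool frame: the origin (TCP) lies at the very end of the fingers, on their centre line; the grasp point (between the pads) lies 19 mm behind it (manip.tcp_to_grasp is the distance from the TCP to the grasp point, in m); z points along the fingers, y is the direction in which the jaws open and shut (so a half turn about z gives the same grasp; the last joint's range is limited). The gripper opens to 85 mm and grips with 20 to 120 N. Pads are 22 mm wide; open, the fingers measure 114 mm over their backs; the gripper's body (76 mm by 85 mm) begins 54 mm behind the grasp point. The pads swing forward as they close: fully open they stand 13 mm farther back than shut.
Start: joints at [1.09, 0.053, 1.613, -0, 1.476, -0.119], TCP at [0.221, 0.585, 0.231] pointing down, gripper open.
Joint ranges: [-3.01, 3.01], [-1.01, 2.22], [0.06, 2.58], [-1.02, 4.17], [0.09, 2.62], [-3.14, 3.14]. Speed limits (rad/s): [2.57, 2.57, 3.14, 3.14, 3.14, 3.14].

INTERFACE

Orientations are given as a unit quaternion [w, x, y, z].
In Python, from plant import sensors, cams, job, finder, manip gives the robot as it stands.
- The arm moves only by the shell command python3 -m pendant 'ROWS'. ROWS is JSON, a list of rows, each an object of numbers: "wx", "wy", "wz": the turn, a rotation vector about the tool's x, y, z in degrees; "dx", "dy", "dz": the shift along the tool's x, y, z in m; "hand": the gripper's target within -1 to 1 (fully open at 1, half-way at 0, shut at -1). A call has 1 to 20 rows; each row is the pose to reach, as a shift and turn from the pose commanded when the call began, along the tool's axes at that moment; what a row does not reach only later rows make up. A row lasts 1/12 s, in which the tool goes at most 41.7 mm and 7.16 degrees, less where a joint would pass 70% of its speed; a pose out of reach is approached as far as the arm can. A call with a gripper value outside its range is refused whole. The fingers move at their own pace and stop on an object; the grip force is fixed at half the most. Time passes only in rows, so rows that repeat a pose let the fingers close. It gives the time, the measured TCP pose, the force and the opening at its end, in the units of the state.
- sensors.state(): the state, without advancing time (a new reading comes with each control period).
- cams.grab_frame(name): name is "scene" or "top" or "wrist"; returns (picture, depth): 420x560x3 uint8, red, green, blue; 420x560 float32, m along the optical axis (not along the pixel's ray), 0 where there is no reading.
- cams.calibration(name): a dict with "fov_y" (degrees; the focal length in pixels is half the picture's height over the tangent of half this angle, whatever the lens; pixels are square), "cx", "cy" (the principal point, pixels), "pose" (4x4, takes a point from camera to world coordinates); the wrist camera has in their place "hand_eye" (4x4, takes a point from camera to tool coordinates, whose origin is the TCP and whose axes are the flange's). Camera axes: x right, y down, z forward; pixel columns grow to the right and rows downward; lengths in m; the calibration is good to about 2 mm. A picture is of the moment at which its call begins: read the wrist's pose just before it. calibration takes no time and is no camera call.
- job.job_done(): hands the job in, once; it reports no verdict.
Trained networks look in the newest picture that a camera, given by its name, has taken for a name from the list of things; names that differ only in an ending like _2 or _b are one class to them, and where a whole thing is asked for, a point or a joint stands for the part that bears it (a point fixed in the world has none). Each returns a list of dicts, best first, with "score" (0 to 1); they miss things now and then, are a little off and sometimes report something else, mostly with a low value. They report only what shows in the picture. A call takes as long as a camera call. They do not tell look-alikes from the thing itself.
- finder.look_for(camera, thing): "position" ([x, y, z] in m, in world coordinates, good to about 4 mm: the middle of the surface that is visible of it).
The state is a dict: "time": time; "joint_pos": joint angles; "joint_vel": joint speeds; "joint_efforts": joint torques, N m; "tool_pos": TCP position; "tool_rot": TCP orientation; "contact_force": force on the tool from outside, world axes, zero at the start; "ft_torque": the same for the moment, N m; "gripper_width": opening from 0.0 (shut) to 1.0 (fully open).
Only numpy, scipy, OpenCV 4.12 (cv2) and the standard library are available. Lean on these libraries where they do the work, as an engineer would, in place of code of your own. Each camera call takes 0.05 s, during which the arm holds its last target. There are 200 camera calls.

## Working session

There is one attempt and no reset: what is moved stays moved. The work goes in short steps, Python scripts to look and compute and a shell command to move; the robot and the scene stay as the last step left them, time stands still between calls to the robot, and variables do not carry over. Pictures are saved under pics/ and viewed, about 8 in all and at most 12, crops included, and the job is handed in when it is done.

```bash
mkdir -p pics; ls
cat > h.py <<'E'
import numpy as np,cv2
from plant import sensors,cams,job,finder,manip
from scipy.spatial.transform import Rotation as R
def grab(n,fn=None):
    s=sensors.state();p,d=cams.grab_frame(n);c=cams.calibration(n)
    f=p.shape[0]/2/np.tan(np.radians(c['fov_y'])/2)
    if 'pose' in c: T=np.array(c['pose'])
    else:
        q=s['tool_rot'];W=np.eye(4);W[:3,:3]=R.from_quat([q[1],q[2],q[3],q[0]]).as_matrix();W[:3,3]=s['tool_pos'];T=W@np.array(c['hand_eye'])
    if fn: cv2.imwrite('pics/'+fn,p[:,:,::-1])
    v,u=np.mgrid[:p.shape[0],:p.shape[1]]
    X=np.stack([(u-c['cx'])/f*d,(v-c['cy'])/f*d,d],-1)@T[:3,:3].T+T[:3,3]
    X[d==0]=np.nan
    return p,d,X,T,f,c
E
python3 - <<'E'
from h import *
s=sensors.state();print(s)
for n in('top','scene'):
    p,d,X,T,f,c=grab(n,n+'0.png');np.save(n+'X.npy',X.astype('f4'))
    for t in ['moulding','moulding_outer_end','moulding_inner_end','knob_top','knob','portal','stop','jig','stop_face','brush','jar','tin']:
        try:print(n,t,[(np.round(r['position'],3).tolist(),round(r['score'],2)) for r in finder.look_for(n,t)][:3])
        except Exception as e:print(t,e)
print(sensors.state()['time'])
E
```

```text
pics
{'time': 0.0, 'joint_pos': array([ 1.08998587e+00,  5.33715525e-02,  1.61430666e+00, -1.29432012e-05,
        1.47602551e+00, -1.18993367e-01]), 'joint_vel': array([ 8.28289527e-04, -2.29909342e-03,  3.69639658e-04, -1.60083546e-03,
        4.59104988e-05, -3.18799701e-04]), 'joint_efforts': array([-1.01373367e-03, -3.93705046e+01, -3.70165014e+01, -2.11452170e-04,
        7.35145120e-03,  1.18494646e-05]), 'tool_pos': array([0.22093674, 0.58396679, 0.23004637]), 'tool_rot': array([-3.05677152e-04,  1.79922655e-01,  9.83680194e-01, -1.01032003e-03]), 'contact_force': array([0.87662325, 0.36203671, 0.29001172]), 'ft_torque': array([ 0.0103799 ,  0.00064901, -0.00876236]), 'gripper_width': 0.9992388869612661}
top moulding [([0.585, 0.061, 0.035], 0.88), ([0.847, 0.119, 0.019], 0.82), ([0.319, -0.11, 0.023], 0.72)]
top moulding_outer_end [([0.846, 0.124, 0.025], 0.71), ([0.316, -0.119, 0.02], 0.69)]
top moulding_inner_end [([0.321, -0.118, 0.02], 0.9), ([0.844, 0.121, 0.024], 0.88), ([0.586, 0.063, 0.035], 0.65)]
top knob_top [([0.558, -0.037, 0.1], 0.76), ([0.47, 0.32, 0.074], 0.4
[... 456 characters left out ...]
, -0.107, 0.019], 0.93), ([0.859, 0.138, 0.021], 0.85), ([0.593, 0.063, 0.035], 0.62)]
scene moulding_outer_end [([0.334, -0.105, 0.023], 0.77), ([0.592, 0.065, 0.032], 0.76), ([0.857, 0.14, 0.023], 0.66)]
scene moulding_inner_end [([0.328, -0.104, 0.022], 0.8), ([0.854, 0.136, 0.022], 0.62), ([0.592, 0.064, 0.038], 0.57)]
scene knob_top [([0.566, -0.028, 0.107], 0.85), ([0.569, -0.028, 0.077], 0.64)]
scene knob [([0.572, -0.032, 0.106], 0.54)]
scene portal [([0.568, -0.029, 0.076], 0.73)]
scene stop []
scene jig [([0.601, 0.044, 0.01], 0.88)]
scene stop_face []
scene brush [([0.466, -0.342, 0.02], 0.79)]
scene jar [([0.487, 0.34, 0.057], 0.98)]
scene tin [([0.613, -0.328, 0.047], 0.77)]
1.3
```

View pics/top0.png

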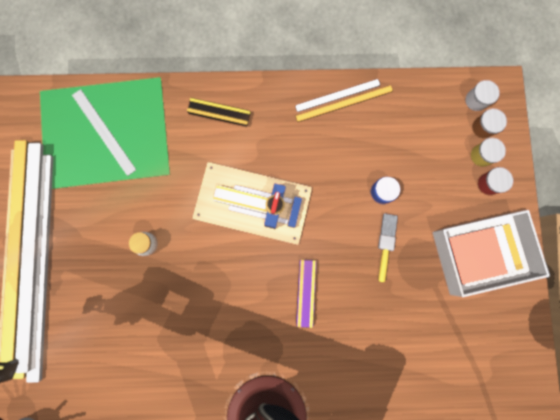

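View pics/scene0.png

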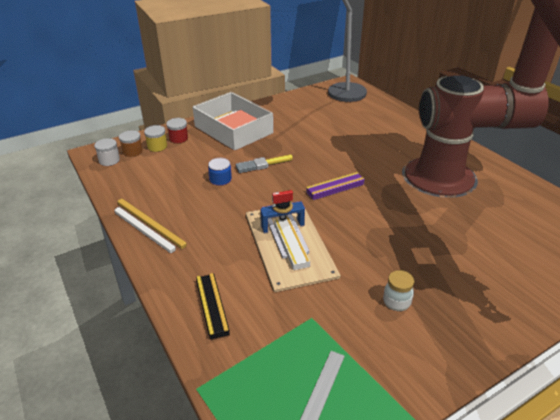

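The top picture shows three candidates for the moulding: white with yellow in the jig at (240,197), black at (219,111), purple at (307,294). A strip and a pair of sticks at (103,130) and (340,100) are also similar. I choose the white one at (240,197), because it lies between the rails. The knob is at (275,203) and the stop at (296,211). Next I go above the jig for a close look.

```bash
python3 -m pendant '[{"dx":-0.1,"dy":-0.07,"dz":-0.06,"wz":-2,"hand":-1},{"dx":-0.52,"dy":-0.374,"dz":-0.12,"wz":-7,"hand":-1},{"dx":-0.52,"dy":-0.374,"dz":-0.12,"wz":-7,"hand":-1},{"dx":-0.52,"dy":-0.374,"dz":-0.12,"wz":-7,"hand":-1},{"dx":-0.52,"dy":-0.374,"dz":-0.12,"wz":-7,"hand":-1},{"dx":-0.52,"dy":-0.374,"dz":-0.12,"wz":-7,"hand":-1},{"dx":-0.52,"dy":-0.374,"dz":-0.12,"wz":-7,"hand":-1},{"dx":-0.52,"dy":-0.374,"dz":-0.12,"wz":-7,"hand":-1},{"dx":-0.52,"dy":-0.374,"dz":-0.12,"wz":-7,"hand":-1},{"dx":-0.52,"dy":-0.374,"dz":-0.12,"wz":-7,"hand":-1},{"dx":-0.52,"dy":-0.374,"dz":-0.12,"wz":-7,"hand":-1},{"dx":-0.52,"dy":-0.374,"dz":-0.12,"wz":-7,"hand":-1},{"dx":-0.52,"dy":-0.374,"dz":-0.12,"wz":-7,"hand":-1},{"dx":-0.52,"dy":-0.374,"dz":-0.12,"wz":-7,"hand":-1},{"dx":-0.52,"dy":-0.374,"dz":-0.12,"wz":-7,"hand":-1},{"dx":-0.52,"dy":-0.374,"dz":-0.12,"wz":-7,"hand":-1},{"dx":-0.52,"dy":-0.374,"dz":-0.12,"wz":-7,"hand":-1},{"dx":-0.52,"dy":-0.374,"dz":-0.12,"wz":-7,"hand":-1}]'
python3 - <<'E'
from h import *
p,d,X,T,f,c=grab('wrist','w1.png');np.save('w1.npy',X)
s=sensors.state();print(s['time'],s['joint_pos'],s['tool_pos'],s['tool_rot'],f);print(c)
E
```

```text
1.35 [ 1.09004702e+00  5.26982768e-02  1.61289443e+00  1.26708497e-05
  1.47602181e+00 -1.18984500e-01] [0.22118033 0.58453122 0.23130797] [-9.25469317e-06  1.79898240e-01  9.83685226e-01 -8.58085017e-06] 334.5001227682053
{'fov_y': 64.2414065033213, 'cx': 279.7746276567867, 'cy': 209.2199252782891, 'hand_eye': array([[-7.82037321e-05, -9.48132825e-01, -3.17874408e-01,
         8.07258233e-02],
       [ 9.99999986e-01, -1.21236221e-04,  1.15593797e-04,
        -3.72536827e-04],
       [-1.48136166e-04, -3.17874395e-01,  9.48132822e-01,
        -1.43584519e-01],
       [ 0.00000000e+00,  0.00000000e+00,  0.00000000e+00,
         1.00000000e+00]])}invalid input
```

View pics/w1.png

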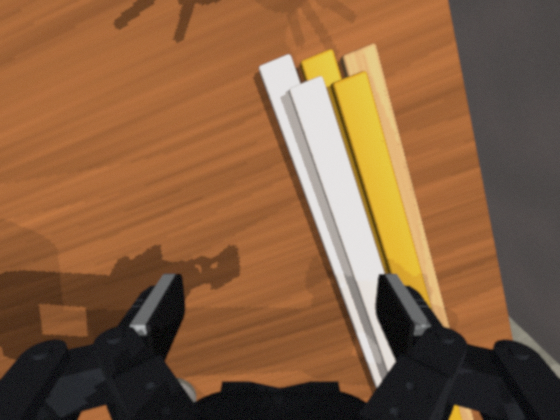

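That view shows only the sticks at the bench edge, because the arm did not move: the call was refused. I'll test a small row with all fields given.

```bash
python3 -m pendant '[{"wx":0,"wy":0,"wz":-1,"dx":-0.03,"dy":-0.02,"dz":-0.02,"hand":-1}]'; echo; python3 -m pendant --help | head -20
```

```text
time: 1.43
tool_pos: [0.2388, 0.5556, 0.2462]
tool_rot: [-0.002, 0.169, 0.986, -0.003]
contact_force: [1.0, -1.4, -0.1]
gripper_width: 0.883
invalid input: not JSON, or not a number
```

```bash
python3 -m pendant '[{"wx":0,"wy":0,"wz":-6,"dx":-0.49,"dy":-0.354,"dz":-0.1,"hand":-1},{"wx":0,"wy":0,"wz":-6,"dx":-0.49,"dy":-0.354,"dz":-0.1,"hand":-1},{"wx":0,"wy":0,"wz":-6,"dx":-0.49,"dy":-0.354,"dz":-0.1,"hand":-1},{"wx":0,"wy":0,"wz":-6,"dx":-0.49,"dy":-0.354,"dz":-0.1,"hand":-1},{"wx":0,"wy":0,"wz":-6,"dx":-0.49,"dy":-0.354,"dz":-0.1,"hand":-1},{"wx":0,"wy":0,"wz":-6,"dx":-0.49,"dy":-0.354,"dz":-0.1,"hand":-1},{"wx":0,"wy":0,"wz":-6,"dx":-0.49,"dy":-0.354,"dz":-0.1,"hand":-1},{"wx":0,"wy":0,"wz":-6,"dx":-0.49,"dy":-0.354,"dz":-0.1,"hand":-1},{"wx":0,"wy":0,"wz":-6,"dx":-0.49,"dy":-0.354,"dz":-0.1,"hand":-1},{"wx":0,"wy":0,"wz":-6,"dx":-0.49,"dy":-0.354,"dz":-0.1,"hand":-1},{"wx":0,"wy":0,"wz":-6,"dx":-0.49,"dy":-0.354,"dz":-0.1,"hand":-1},{"wx":0,"wy":0,"wz":-6,"dx":-0.49,"dy":-0.354,"dz":-0.1,"hand":-1},{"wx":0,"wy":0,"wz":-6,"dx":-0.49,"dy":-0.354,"dz":-0.1,"hand":-1},{"wx":0,"wy":0,"wz":-6,"dx":-0.49,"dy":-0.354,"dz":-0.1,"hand":-1},{"wx":0,"wy":0,"wz":-6,"dx":-0.49,"dy":-0.354,"dz":-0.1,"hand":-1},{"wx":0,"wy":0,"wz":-6,"dx":-0.49,"dy":-0.354,"dz":-0.1,"hand":-1},{"wx":0,"wy":0,"wz":-6,"dx":-0.49,"dy":-0.354,"dz":-0.1,"hand":-1},{"wx":0,"wy":0,"wz":-6,"dx":-0.49,"dy":-0.354,"dz":-0.1,"hand":-1}]'
python3 - <<'E'
from h import *
p,d,X,T,f,c=grab('wrist','w2.png');np.save('w2.npy',X)
s=sensors.state();print(s['time'],s['joint_pos'],s['tool_pos'],s['tool_rot'])
for t in ['moulding','moulding_outer_end','knob_top','knob','stop']:
    print(t,[(np.round(r['position'],3).tolist(),round(r['score'],2)) for r in finder.look_for('wrist',t)][:3])
E
```

```text
time: 2.93
tool_pos: [0.5837, 0.0569, 0.351]
tool_rot: [-0.0, 0.12, 0.993, 0.0]
contact_force: [0.1, -0.2, 0.1]
gripper_width: 0.0
2.9833 [-2.90768542e-02 -8.18508918e-02  1.54951174e+00  3.65608921e-04
  1.67448259e+00 -1.36109681e+00] [0.58340987 0.05736455 0.35107191] [-2.90668381e-04  1.19086029e-01  9.92883885e-01  1.56249677e-04]
moulding [([0.844, 0.137, 0.022], 0.86), ([0.588, 0.055, 0.035], 0.75), ([0.375, -0.118, 0.026], 0.71)]
moulding_outer_end [([0.846, 0.143, 0.024], 0.96), ([0.586, 0.056, 0.034], 0.95), ([0.376, -0.119, 0.021], 0.71)]
knob_top [([0.562, -0.033, 0.116], 0.85)]
knob [([0.565, -0.029, 0.112], 0.91)]
stop [([0.547, -0.086, 0.035], 0.65), ([0.513, -0.342, 0.013], 0.52), ([0.584, 0.054, 0.036], 0.46)]
```

View pics/w2.png

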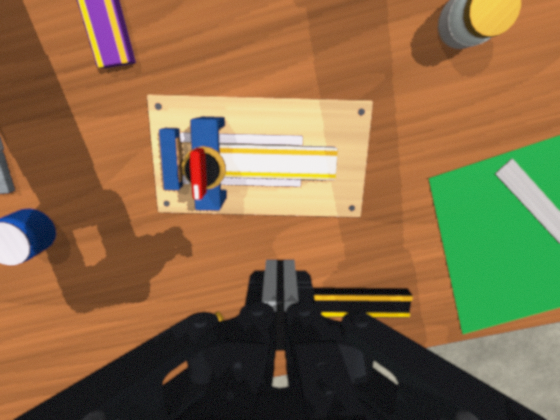

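The wrist view shows the jig. The white moulding's outer end is at (336,163), the red wing at (198,175) with its white end downwards, and the stop at (170,158). Now I measure these.

Run:
```python
from h import *
X=np.load('w2.npy');p=cv2.imread('pics/w2.png')
q=[.11909,.99288,0,-0.0003]; 
tx=np.array([-.9717,.2364]);ty=np.array([.2364,.9717])
def box(m):
    P=X[m][:,:2].astype('f4');return cv2.minAreaRect(P*1000)
hsv=cv2.cvtColor(p,cv2.COLOR_BGR2HSV)
roi=np.zeros(X.shape[:2],bool);roi[85:230,140:385]=1
z=X[...,2]
def show(n,m):
    print(n,m.sum(),box(m),'z',np.nanmedian(z[m]))
wood=roi&(hsv[...,2]>170)&(z>.006)&(z<.018); show('board',wood)
mo=roi&(z>.027)&(z<.045)&(hsv[...,2]>150);mo[:,:226]=0
show('mould',mo)
red=roi&((hsv[...,0]<8)|(hsv[...,0]>172))&(hsv[...,1]>150)&(z>.09);show('red',red)
wing=roi&(z>.118);show('wing',wing)
print(np.c_[np.nonzero(wing)][:0])
wh=roi&(z>.118)&(hsv[...,1]<60)&(hsv[...,2]>150)
if wh.any():print('white',np.nanmean(X[wh],0))
print('red mean',np.nanmean(X[red&wing],0),'wing mean',np.nanmean(X[wing],0))
# moulding edge lines
P=X[mo][:,:2];s=P@ty;print('outer s',np.percentile(s,[97,99,99.8]),'lat',np.percentile(P@tx,[1,50,99]))
for k in range(230,335,20):
    c=mo[:,k];print(k,np.nanmean(X[c,k,:],0),np.nanmin(X[c,k]@np.r_[tx,0]),np.nanmax(X[c,k]@np.r_[tx,0]))
```

```text
board 14851 ((580.957275390625, 26.09783935546875), (310.751220703125, 170.16294860839844), 74.79363250732422) z 0.013150259507909323
mould 3604 ((589.19677734375, 56.5640869140625), (153.16644287109375, 45.56560516357422), 74.82305908203125) z 0.03522132099680683
red 680 ((561.5416259765625, -39.565223693847656), (21.113195419311523, 53.83552932739258), 73.4394760131836) z 0.1275487445178018
wing 602 ((563.1717529296875, -36.07295227050781), (12.574142456054688, 55.111427307128906), 75.3473892211914) z 0.12862194105446362
[]
white [ 0.58137638 -0.04078239  0.12963804]
red mean [ 0.55881195 -0.03322576  0.12746048] wing mean [ 0.5623467  -0.03451355  0.12772497]
outer s [0.2659061  0.26903771 0.27027009] lat [-0.58089643 -0.55787309 -0.53590857]
230 [ 0.57006557 -0.01100405  0.03510837] -0.5790843425981461 -0.5347366562149227
250 [0.57673169 0.01580663 0.03496747] -0.5792043144673231 -0.5353322305043053
270 [0.58452853 0.04236219 0.03519631] -0.5807326200929277 -0.5361827398759762
290 [0.59114337 0.06923448 0.03489849] -0.5805418805277368 -0.537013708774499
310 [0.5990151  0.09581045 0.03533321] -0.5822745411322671 -0.5376221204310788
330 [0.6056004  0.12272059 0.03520895] -0.5820414360973146 -0.538374744030015
```

```bash
python3 -m pendant '[{"wx":0,"wy":0,"wz":1.5,"dx":-0.009,"dy":0.04,"dz":0.02,"hand":-1},{"wx":0,"wy":0,"wz":1.5,"dx":-0.009,"dy":0.08,"dz":0.04,"hand":-1},{"wx":0,"wy":0,"wz":1.5,"dx":-0.009,"dy":0.112,"dz":0.06,"hand":-1},{"wx":0,"wy":0,"wz":1.5,"dx":-0.009,"dy":0.112,"dz":0.1,"hand":-1},{"wx":0,"wy":0,"wz":1.5,"dx":-0.009,"dy":0.112,"dz":0.14,"hand":-1},{"wx":0,"wy":0,"wz":1.5,"dx":-0.009,"dy":0.112,"dz":0.18,"hand":-1},{"wx":0,"wy":0,"wz":1.5,"dx":-0.009,"dy":0.112,"dz":0.22,"hand":-1},{"wx":0,"wy":0,"wz":1.5,"dx":-0.009,"dy":0.112,"dz":0.26,"hand":-1},{"wx":0,"wy":0,"wz":1.5,"dx":-0.009,"dy":0.112,"dz":0.29,"hand":-1},{"wx":0,"wy":0,"wz":1.5,"dx":-0.009,"dy":0.112,"dz":0.31,"hand":-1},{"wx":0,"wy":0,"wz":1.5,"dx":-0.009,"dy":0.112,"dz":0.32,"hand":-1},{"wx":0,"wy":0,"wz":1.5,"dx":-0.009,"dy":0.112,"dz":0.328,"hand":-1},{"wx":0,"wy":0,"wz":1.5,"dx":-0.009,"dy":0.112,"dz":0.328,"hand":-1},{"wx":0,"wy":0,"wz":1.5,"dx":-0.009,"dy":0.112,"dz":0.328,"hand":-1}]'
python3 - <<'E'
from h import *
p,d,X,T,f,c=grab('wrist','w3.png');np.save('w3.npy',X)
s=sensors.state();P=np.array(s['tool_pos'])-[.581,.026,0];print(P[:2]@[.2622,.965],P[:2]@[.965,-.2622],P[2],s['tool_rot'],s['joint_pos'][5])
E
```

```text
time: 4.4
tool_pos: [0.6202, 0.1635, 0.0247]
tool_rot: [0.001, 0.132, 0.991, 0.0]
contact_force: [-0.4, -0.0, 0.1]
gripper_width: 0.004
0.14317671509215524 0.0022542465860057037 0.025386200040828432 [1.59791282e-03 1.32409576e-01 9.91193699e-01 4.49263448e-04] -1.1633744730493742
```

View pics/w3.png

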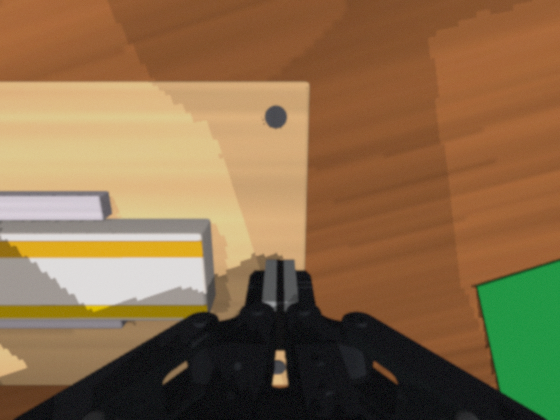

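The fingertips at (280,290) stand clear of the moulding's end at (210,265), and the axes are aligned. I push gently now.

```bash
python3 -m pendant '[{"wx":0,"wy":0,"wz":0,"dx":0,"dy":-0.005,"dz":0.002,"hand":-1},{"wx":0,"wy":0,"wz":0,"dx":0,"dy":-0.009,"dz":0.002,"hand":-1},{"wx":0,"wy":0,"wz":0,"dx":0,"dy":-0.013,"dz":0.002,"hand":-1},{"wx":0,"wy":0,"wz":0,"dx":0,"dy":-0.017,"dz":0.002,"hand":-1},{"wx":0,"wy":0,"wz":0,"dx":0,"dy":-0.021,"dz":0.002,"hand":-1},{"wx":0,"wy":0,"wz":0,"dx":0,"dy":-0.025,"dz":0.002,"hand":-1},{"wx":0,"wy":0,"wz":0,"dx":0,"dy":-0.029,"dz":0.002,"hand":-1},{"wx":0,"wy":0,"wz":0,"dx":0,"dy":-0.033,"dz":0.002,"hand":-1},{"wx":0,"wy":0,"wz":0,"dx":0,"dy":-0.037,"dz":0.002,"hand":-1},{"wx":0,"wy":0,"wz":0,"dx":0,"dy":-0.041,"dz":0.002,"hand":-1},{"wx":0,"wy":0,"wz":0,"dx":0,"dy":-0.045,"dz":0.002,"hand":-1},{"wx":0,"wy":0,"wz":0,"dx":0,"dy":-0.045,"dz":0.002,"hand":-1}]'
python3 - <<'E'
from h import *
p,d,X,T,f,c=grab('wrist')
s=sensors.state();P=np.array(s['tool_pos'])-[.581,.026,0];print(P[:2]@[.2622,.965],P[:2]@[.965,-.2622],P[2])
Y=X-[.581,.026,0];jy=Y[...,:2]@[.2622,.965];jx=Y[...,:2]@[.965,-.2622];z=X[...,2]
u=np.mgrid[:420,:560][1]
for lo,hi in((-.02,-.012),(-.012,-.004)):
    m=(z>.03)&(z<.04)&(jx>lo)&(jx<hi)&(jy<.12)
    print('end',np.nanpercentile(jy[m],[95,99,100]))
E
```

```text
time: 5.45
tool_pos: [0.6073, 0.119, 0.0213]
tool_rot: [0.0, 0.133, 0.991, -0.0]
contact_force: [-0.0, 0.1, -0.2]
gripper_width: -0.002
0.09668033223250373 0.0007504520342212653 0.021068403185819616
end [0.0779008  0.08217627 0.08269532]
end [0.09980511 0.10756735 0.1097029 ]
```

```bash
python3 -m pendant '[{"wx":0,"wy":0,"wz":0,"dx":0,"dy":-0.002,"dz":0,"hand":-1},{"wx":0,"wy":0,"wz":0,"dx":0,"dy":-0.004,"dz":0,"hand":-1},{"wx":0,"wy":0,"wz":0,"dx":0,"dy":-0.006,"dz":0,"hand":-1},{"wx":0,"wy":0,"wz":0,"dx":0,"dy":-0.008,"dz":0,"hand":-1},{"wx":0,"wy":0,"wz":0,"dx":0,"dy":-0.0095,"dz":0,"hand":-1}]'; for i in 1 2 3; do :; done; python3 -m pendant '[{"wx":0,"wy":0,"wz":0,"dx":0,"dy":-0.001,"dz":0,"hand":-1},{"wx":0,"wy":0,"wz":0,"dx":0,"dy":-0.0015,"dz":0,"hand":-1}]'; python3 -m pendant '[{"wx":0,"wy":0,"wz":0,"dx":0,"dy":-0.0005,"dz":0,"hand":-1},{"wx":0,"wy":0,"wz":0,"dx":0,"dy":-0.001,"dz":0,"hand":-1}]'
```

```text
time: 5.92
tool_pos: [0.6047, 0.1104, 0.0211]
tool_rot: [-0.0, 0.132, 0.991, -0.0]
contact_force: [-0.7, 0.7, -0.7]
gripper_width: -0.003
time: 6.08
tool_pos: [0.6043, 0.109, 0.0211]
tool_rot: [-0.0, 0.133, 0.991, -0.0]
contact_force: [0.6, 0.4, -0.5]
gripper_width: -0.001
time: 6.25
tool_pos: [0.6041, 0.1081, 0.0211]
tool_rot: [-0.0, 0.133, 0.991, -0.0]
contact_force: [0.1, 0.7, -1.8]
gripper_width: -0.002
```

```bash
python3 -m pendant '[{"wx":0,"wy":0,"wz":0,"dx":0,"dy":-0.0005,"dz":0,"hand":-1},{"wx":0,"wy":0,"wz":0,"dx":0,"dy":-0.001,"dz":0,"hand":-1}]' | grep -E "pos|force"; python3 -m pendant '[{"wx":0,"wy":0,"wz":0,"dx":0,"dy":-0.0005,"dz":0,"hand":-1},{"wx":0,"wy":0,"wz":0,"dx":0,"dy":-0.0005,"dz":0,"hand":-1}]'| grep -E "pos|force"
```

```text
tool_pos: [0.604, 0.1075, 0.0212]
contact_force: [0.1, 3.6, -1.4]
tool_pos: [0.604, 0.1075, 0.0214]
contact_force: [0.3, 4.5, -1.4]
```

```bash
python3 -m pendant '[{"wx":0,"wy":0,"wz":0,"dx":0,"dy":-0.0005,"dz":0,"hand":-1},{"wx":0,"wy":0,"wz":0,"dx":0,"dy":-0.0005,"dz":0,"hand":-1}]' | grep -E "pos|force"
python3 - <<'E'
from h import *
for _ in range(3): cams.calibration('wrist');print(sensors.state()['contact_force'])
E
```

```text
tool_pos: [0.604, 0.1074, 0.0215]
contact_force: [0.9, 7.6, 0.0]
[0.94990303 7.5822831  0.04831536]
[0.94990303 7.5822831  0.04831536]
[0.94990303 7.5822831  0.04831536]
```

Home: the TCP stalled while the force rose to 7.6 N. Now I hold, back off and move above the knob.

```bash
python3 -m pendant '[{"wx":0,"wy":0,"wz":0,"dx":0,"dy":0,"dz":0,"hand":-1},{"wx":0,"wy":0,"wz":0,"dx":0,"dy":0,"dz":0,"hand":-1},{"wx":0,"wy":0,"wz":0,"dx":0,"dy":0.002,"dz":0,"hand":-1},{"wx":0,"wy":0,"wz":0,"dx":0,"dy":0.006,"dz":0,"hand":-1},{"wx":0,"wy":0,"wz":0,"dx":0,"dy":0.03,"dz":0,"hand":-1},{"wx":0,"wy":0,"wz":0,"dx":0,"dy":0.03,"dz":-0.04,"hand":-1},{"wx":0,"wy":0,"wz":0,"dx":0,"dy":0.03,"dz":-0.08,"hand":0},{"wx":0,"wy":0,"wz":0,"dx":0,"dy":0.03,"dz":-0.12,"hand":0},{"wx":0,"wy":0,"wz":0,"dx":0,"dy":0.03,"dz":-0.16,"hand":0},{"wx":0,"wy":0,"wz":0,"dx":0,"dy":0,"dz":-0.18,"hand":0},{"wx":0,"wy":0,"wz":0,"dx":0,"dy":-0.04,"dz":-0.18,"hand":0},{"wx":0,"wy":0,"wz":0,"dx":0.001,"dy":-0.08,"dz":-0.18,"hand":0},{"wx":0,"wy":0,"wz":0,"dx":0.001,"dy":-0.12,"dz":-0.18,"hand":0},{"wx":0,"wy":0,"wz":0,"dx":0.001,"dy":-0.15,"dz":-0.18,"hand":0},{"wx":0,"wy":0,"wz":0,"dx":0.001,"dy":-0.15,"dz":-0.18,"hand":0},{"wx":0,"wy":0,"wz":0,"dx":0.001,"dy":-0.15,"dz":-0.18,"hand":0}]'
python3 - <<'E'
from h import *
p,d,X,T,f,c=grab('wrist','w4.png');np.save('w4.npy',X)
s=sensors.state();P=np.array(s['tool_pos'])-[.581,.026,0];print(s['time'],P[:2]@[.2622,.965],P[:2]@[.965,-.2622],P[2],s['tool_rot'],s['joint_pos'][[0,5]])
Y=X-[.581,.026,0];jy=Y[...,:2]@[.2622,.965];jx=Y[...,:2]@[.965,-.2622];z=X[...,2]
w=(z>.12)&(z<.133)&(abs(jx)<.04)&(abs(jy+.065)<.04)
print('wing',w.sum(),cv2.minAreaRect(np.c_[jx[w],jy[w]].astype('f4')*1000),np.nanmedian(z[w]))
m=(z>.03)&(z<.04)&(abs(jx)<.018)&(jy>-.03)&(jy<.12)
print('end',np.nanpercentile(jy[m],[95,99,100]) if m.any() else 0)
E
```

```text
time: 8.08
tool_pos: [0.563, -0.04, 0.2015]
tool_rot: [0.0, 0.134, 0.991, -0.0]
contact_force: [0.4, 0.3, 0.3]
gripper_width: 0.499
8.1333 -0.06719027792688688 -0.00012398728757971204 0.20144375949724816 [-4.08195065e-08  1.33229352e-01  9.91085218e-01 -1.73786429e-04] [-0.20041859 -1.50391118]
wing 1300 ((-1.0199050903320312, -64.67191314697266), (55.506309509277344, 11.577110290527344), 0.4233230650424957) 0.12874620367840095
end [0.06484505 0.06882704 0.07101072]
```

View pics/w4.png

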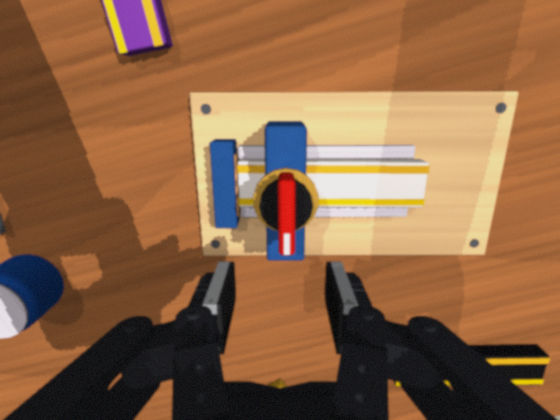

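The wrist view shows the moulding's inner end at the blue stop (238,185), with its outer end at jig y = 70 mm, so it is home. The wing is at (287,213) between the open fingers at (220,300) and (340,300). I descend with a 2.4 mm correction and grip.

```bash
python3 -m pendant '[{"wx":0,"wy":0,"wz":0,"dx":0.0005,"dy":0.0024,"dz":0.02,"hand":0},{"wx":0,"wy":0,"wz":0,"dx":0.0005,"dy":0.0024,"dz":0.05,"hand":0},{"wx":0,"wy":0,"wz":0,"dx":0.0005,"dy":0.0024,"dz":0.075,"hand":0},{"wx":0,"wy":0,"wz":0,"dx":0.0005,"dy":0.0024,"dz":0.09,"hand":0},{"wx":0,"wy":0,"wz":0,"dx":0.0005,"dy":0.0024,"dz":0.098,"hand":0},{"wx":0,"wy":0,"wz":0,"dx":0.0005,"dy":0.0024,"dz":0.098,"hand":0},{"wx":0,"wy":0,"wz":0,"dx":0.0005,"dy":0.0024,"dz":0.098,"hand":0}]'
python3 -m pendant '[{"wx":0,"wy":0,"wz":0,"dx":0,"dy":0,"dz":0,"hand":-1},{"wx":0,"wy":0,"wz":0,"dx":0,"dy":0,"dz":0,"hand":-1},{"wx":0,"wy":0,"wz":0,"dx":0,"dy":0,"dz":0,"hand":-1},{"wx":0,"wy":0,"wz":0,"dx":0,"dy":0,"dz":0,"hand":-1},{"wx":0,"wy":0,"wz":0,"dx":0,"dy":0,"dz":0,"hand":-1},{"wx":0,"wy":0,"wz":0,"dx":0,"dy":0,"dz":0,"hand":-1},{"wx":0,"wy":0,"wz":0,"dx":0,"dy":0,"dz":0,"hand":-1},{"wx":0,"wy":0,"wz":0,"dx":0,"dy":0,"dz":0,"hand":-1}]'
cat > t.py <<'E'
from h import *
s=sensors.state();q=s['tool_rot'];j=s['joint_pos']
print('t',round(s['time'],2),'yaw',round(np.degrees(j[0]-j[5]),2),'pos',np.round(s['tool_pos'],4),'F',np.round(s['contact_force'],1),'M',np.round(s['ft_torque'],3),'w',round(s['gripper_width'],3),'j6eff',round(s['joint_efforts'][5],3))
E
python3 t.py
```

```text
time: 8.72
tool_pos: [0.5639, -0.0351, 0.1036]
tool_rot: [0.0, 0.132, 0.991, -0.0]
contact_force: [1.4, -0.0, 0.6]
gripper_width: 0.499
time: 9.38
tool_pos: [0.5647, -0.0358, 0.1052]
tool_rot: [0.002, 0.132, 0.991, 0.0]
contact_force: [-1.0, 0.6, 5.7]
gripper_width: 0.129
t 9.38 yaw 74.79 pos [ 0.5647 -0.0358  0.1052] F [-1.   0.6  5.7] M [0.179 0.095 0.131] w 0.129 j6eff 0.129
```

```bash
python3 -m pendant '[{"wx":0,"wy":0,"wz":3,"dx":0,"dy":0,"dz":-0.0015,"hand":-1},{"wx":0,"wy":0,"wz":6,"dx":0,"dy":0,"dz":-0.0015,"hand":-1},{"wx":0,"wy":0,"wz":9,"dx":0,"dy":0,"dz":-0.0015,"hand":-1},{"wx":0,"wy":0,"wz":12,"dx":0,"dy":0,"dz":-0.0015,"hand":-1}]' >/dev/null; python3 t.py
python3 -m pendant '[{"wx":0,"wy":0,"wz":3,"dx":0,"dy":0,"dz":0,"hand":-1},{"wx":0,"wy":0,"wz":6,"dx":0,"dy":0,"dz":0,"hand":-1},{"wx":0,"wy":0,"wz":9,"dx":0,"dy":0,"dz":0,"hand":-1},{"wx":0,"wy":0,"wz":12,"dx":0,"dy":0,"dz":0,"hand":-1}]' >/dev/null; python3 t.py
```

```text
t 9.72 yaw 62.65 pos [ 0.5645 -0.0362  0.1053] F [ 1.5 -1.2 -0.6] M [-0.142 -0.4    0.275] w 0.124 j6eff -0.198
t 10.05 yaw 50.64 pos [ 0.5642 -0.0365  0.1053] F [ 2.2 -2.  -0.6] M [-0.316 -0.247  0.304] w 0.13 j6eff -0.196
```

```bash
for i in 1; do python3 -m pendant '[{"wx":0,"wy":0,"wz":3,"dx":0,"dy":0,"dz":0,"hand":-1},{"wx":0,"wy":0,"wz":6,"dx":0,"dy":0,"dz":0,"hand":-1}]' >/dev/null; python3 t.py
python3 -m pendant '[{"wx":0,"wy":0,"wz":3,"dx":0,"dy":0,"dz":0,"hand":-1},{"wx":0,"wy":0,"wz":6,"dx":0,"dy":0,"dz":0,"hand":-1}]' >/dev/null; python3 t.py
python3 -m pendant '[{"wx":0,"wy":0,"wz":3,"dx":0,"dy":0,"dz":0,"hand":-1},{"wx":0,"wy":0,"wz":6,"dx":0,"dy":0,"dz":0,"hand":-1}]' >/dev/null; python3 t.py; done
```

```text
t 10.22 yaw 44.63 pos [ 0.5641 -0.0367  0.1053] F [ 1. -2.  1.] M [-0.43  -0.211  0.333] w 0.129 j6eff -0.195
t 10.38 yaw 38.62 pos [ 0.564  -0.0368  0.1053] F [ 1.2 -3.1  1.4] M [-0.5   -0.086  0.315] w 0.127 j6eff -0.195
t 10.55 yaw 32.62 pos [ 0.5638 -0.0369  0.1052] F [-0.3 -3.3  1.3] M [-0.616  0.054  0.344] w 0.128 j6eff -0.193
```

```bash
python3 -m pendant '[{"wx":0,"wy":0,"wz":3,"dx":0,"dy":0,"dz":0,"hand":-1},{"wx":0,"wy":0,"wz":6,"dx":0,"dy":0,"dz":0,"hand":-1}]' >/dev/null; python3 t.py
python3 -m pendant '[{"wx":0,"wy":0,"wz":3,"dx":0,"dy":0,"dz":0,"hand":-1},{"wx":0,"wy":0,"wz":6,"dx":0,"dy":0,"dz":0,"hand":-1}]' >/dev/null; python3 t.py
python3 -m pendant '[{"wx":0,"wy":0,"wz":3,"dx":0,"dy":0,"dz":0,"hand":-1},{"wx":0,"wy":0,"wz":6,"dx":0,"dy":0,"dz":0,"hand":-1}]' >/dev/null; python3 t.py
```

```text
t 10.72 yaw 26.62 pos [ 0.5636 -0.037   0.1053] F [-0.9 -3.8  2.3] M [-0.63   0.123  0.319] w 0.127 j6eff -0.192
t 10.88 yaw 20.61 pos [ 0.5634 -0.0371  0.1053] F [-2.  -3.6  2.3] M [-0.627  0.29   0.349] w 0.126 j6eff -0.191
t 11.05 yaw 14.61 pos [ 0.5633 -0.0372  0.1053] F [-2.1 -4.3  2.3] M [-0.677  0.435  0.331] w 0.123 j6eff -0.19
```

```bash
python3 -m pendant '[{"wx":0,"wy":0,"wz":3,"dx":0,"dy":0,"dz":0,"hand":-1},{"wx":0,"wy":0,"wz":6,"dx":0,"dy":0,"dz":0,"hand":-1}]' >/dev/null; python3 t.py
```

```text
t 11.22 yaw 8.6 pos [ 0.5631 -0.0372  0.1052] F [-3.1 -4.7  3.5] M [-0.75   0.528  0.333] w 0.126 j6eff -0.189
```

```bash
python3 -m pendant '[{"wx":0,"wy":0,"wz":3,"dx":0,"dy":0,"dz":0,"hand":-1},{"wx":0,"wy":0,"wz":6,"dx":0,"dy":0,"dz":0,"hand":-1}]' >/dev/null; python3 t.py
python3 -m pendant '[{"wx":0,"wy":0,"wz":3,"dx":0,"dy":0,"dz":0,"hand":-1},{"wx":0,"wy":0,"wz":6,"dx":0,"dy":0,"dz":0,"hand":-1}]' >/dev/null; python3 t.py
```

```text
t 11.38 yaw 2.62 pos [ 0.5629 -0.0372  0.1052] F [-3.7 -4.   3.1] M [-0.729  0.648  0.386] w 0.128 j6eff -0.089
t 11.55 yaw -3.4 pos [ 0.5627 -0.0372  0.1052] F [-4.9 -3.5  4.8] M [-0.741  0.84   0.232] w 0.131 j6eff -0.253
```

```bash
python3 -m pendant '[{"wx":0,"wy":0,"wz":3,"dx":0,"dy":0,"dz":0,"hand":-1},{"wx":0,"wy":0,"wz":6,"dx":0,"dy":0,"dz":0,"hand":-1}]' >/dev/null; python3 t.py
python3 -m pendant '[{"wx":0,"wy":0,"wz":3,"dx":0,"dy":0,"dz":0,"hand":-1},{"wx":0,"wy":0,"wz":6,"dx":0,"dy":0,"dz":0,"hand":-1}]' >/dev/null; python3 t.py
```

```text
t 11.72 yaw -9.45 pos [ 0.5625 -0.0372  0.1052] F [-5.5 -4.7  5. ] M [-0.754  0.963 -0.115] w 0.123 j6eff -0.576
t 11.88 yaw -15.47 pos [ 0.5623 -0.0372  0.1052] F [-5.6 -3.9  5.7] M [-0.683  1.021 -0.092] w 0.127 j6eff -0.582
```

The torque peaked near 0.39 N m at yaw 2.6° and dropped below zero by yaw -9.5°. That is the first click, and the knob is an estimated 0.35 to 0.4 rad ahead. I stop turning, hold, release and lift.

```bash
python3 -m pendant '[{"wx":0,"wy":0,"wz":0,"dx":0,"dy":0,"dz":0,"hand":-1},{"wx":0,"wy":0,"wz":0,"dx":0,"dy":0,"dz":0,"hand":-1},{"wx":0,"wy":0,"wz":0,"dx":0,"dy":0,"dz":0,"hand":-1},{"wx":0,"wy":0,"wz":0,"dx":0,"dy":0,"dz":0,"hand":-1}]' >/dev/null; python3 t.py
python3 -m pendant '[{"wx":0,"wy":0,"wz":0,"dx":0,"dy":0,"dz":0,"hand":0.2},{"wx":0,"wy":0,"wz":0,"dx":0,"dy":0,"dz":0,"hand":0.2},{"wx":0,"wy":0,"wz":0,"dx":0,"dy":0,"dz":0,"hand":0.2},{"wx":0,"wy":0,"wz":0,"dx":0,"dy":0,"dz":0,"hand":0.2},{"wx":0,"wy":0,"wz":0,"dx":0,"dy":0,"dz":0,"hand":0.2},{"wx":0,"wy":0,"wz":0,"dx":0,"dy":0,"dz":0,"hand":0.2},{"wx":0,"wy":0,"wz":0,"dx":0,"dy":0,"dz":-0.02,"hand":0.2},{"wx":0,"wy":0,"wz":0,"dx":0,"dy":0,"dz":-0.06,"hand":0.2},{"wx":0,"wy":0,"wz":0,"dx":0,"dy":0,"dz":-0.1,"hand":0.2},{"wx":0,"wy":0,"wz":0,"dx":0,"dy":0,"dz":-0.1,"hand":0.2},{"wx":0,"wy":0,"wz":0,"dx":0,"dy":0,"dz":-0.1,"hand":0.2}]'
python3 - <<'E'
from h import *
p,d,X,T,f,c=grab('wrist','w5.png')
r=cv2.resize(p,None,fx=3,fy=3,interpolation=cv2.INTER_CUBIC)
np.save('w5.npy',X)
Y=X-[.581,.026,0];jy=Y[...,:2]@[.2622,.965];jx=Y[...,:2]@[.965,-.2622];z=X[...,2]
w=(z>.12)&(z<.133)&(abs(jx)<.04)&(abs(jy+.065)<.04)
print('wing',w.sum(),cv2.minAreaRect(np.c_[jx[w],jy[w]].astype('f4')*1000))
v,u=np.nonzero(w);cu,cv=int(u.mean()),int(v.mean());print(cu,cv)
m=(z>.03)&(z<.04)&(abs(jx)<.018)&(jy>-.03)&(jy<.12)
print('end',np.nanpercentile(jy[m],[95,99,100]))
cr=p[max(cv-60,0):cv+60,max(cu-80,0):cu+80,::-1];cv2.imwrite('pics/w5c.png',cv2.resize(cr,None,fx=5,fy=5,interpolation=cv2.INTER_CUBIC))
E
```

```text
t 12.22 yaw -15.34 pos [ 0.5622 -0.0372  0.1052] F [-6.1 -3.5  5.3] M [-0.699  1.04  -0.245] w 0.126 j6eff -0.21
time: 13.13
tool_pos: [0.5657, -0.036, 0.2089]
tool_rot: [0.003, 0.795, 0.607, 0.002]
contact_force: [0.8, -0.4, -0.5]
gripper_width: 0.604
wing 1233 ((-0.9142656326293945, -63.72535705566406), (54.91334533691406, 12.014718055725098), 87.24481964111328)
274 214
end [0.06613752 0.06950119 0.07081659]
```

View pics/w5c.png

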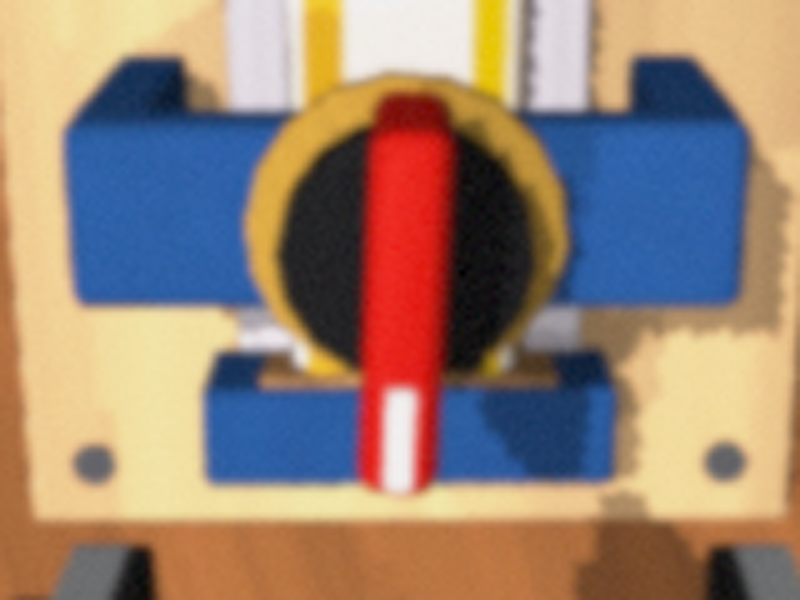

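The crop shows the wing turned about 93° with its white end at (400,440). The moulding is still against the stop (outer end at 70 mm). The collar mark is hidden on the near side, so I take one look from the opposite side to confirm the slip.

```bash
python3 -m pendant '[{"wx":0,"wy":5,"wz":0,"dx":-0.035,"dy":0,"dz":-0.02,"hand":0.2},{"wx":0,"wy":10,"wz":0,"dx":-0.07,"dy":0,"dz":-0.02,"hand":0.2},{"wx":0,"wy":15,"wz":0,"dx":-0.11,"dy":0,"dz":-0.02,"hand":0.2},{"wx":0,"wy":20,"wz":0,"dx":-0.14,"dy":0,"dz":-0.02,"hand":0.2},{"wx":0,"wy":20,"wz":0,"dx":-0.14,"dy":0,"dz":-0.02,"hand":0.2},{"wx":0,"wy":20,"wz":0,"dx":-0.14,"dy":0,"dz":-0.02,"hand":0.2},{"wx":0,"wy":20,"wz":0,"dx":-0.14,"dy":0,"dz":-0.02,"hand":0.2}]'
python3 - <<'E'
from h import *
p,d,X,T,f,c=grab('wrist','w6.png');np.save('w6.npy',X)
w=np.linalg.inv(T)@[.564,-.0366,.1,1];u,v=int(w[0]/w[2]*f+c['cx']),int(w[1]/w[2]*f+c['cy']);print(u,v)
u=min(max(u,80),480);v=min(max(v,60),360);print(u-80,v-60)
cv2.imwrite('pics/w6c.png',cv2.resize(p[v-60:v+60,u-80:u+80,::-1],None,fx=5,fy=5,interpolation=cv2.INTER_CUBIC))
E
```

```text
time: 13.77
tool_pos: [0.526, -0.1705, 0.2228]
tool_rot: [-0.107, 0.783, 0.597, 0.137]
contact_force: [0.6, 0.4, 0.4]
gripper_width: 0.604
280 88
200 28
```

View pics/w6c.png

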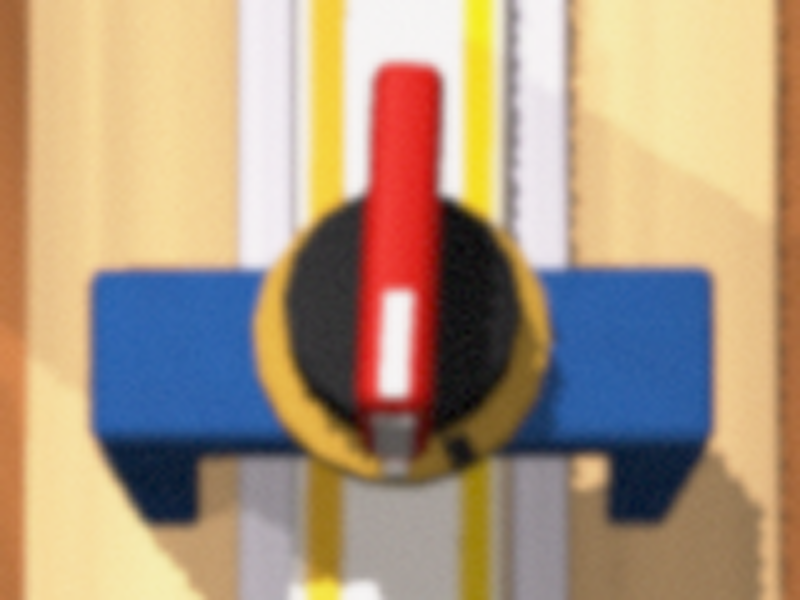

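The black collar mark at (460,450) trails the pointer at (395,440) by about 30°, or 0.52 rad, which is exactly one click. The gripper is clear, so I hand in.

```bash
python3 -c "
from plant import job,sensors
print(job.job_done(),sensors.state()['time'])"
```

```text
the job is handed in; nothing more can be done
the job is handed in; nothing more can be done
```

The moulding is home against the stop and clamped, with the knob one click past the collar mark. The job is handed in; the arm's clock read 13.8 s at the last reading before that.

- **Moulding:** I pushed it along the rails with the closed gripper until the tool stalled with about 7.6 N on it. Its outer end measured 70 mm along the jig before clamping and again after release. That matches an inner end at the stop (180 mm long, stop at -110 mm).
- **Knob:** I turned the wing clockwise about 90°. The wrist torque rose to about 0.39 N m and then fell below zero, which is the first click. I stopped there, let go and lifted away.
- **Pointer:** The last wrist picture shows the pointer about 30° (0.52 rad) past the collar's black mark, which is one click.
- **Not measured:** The clamp force on the moulding was not read directly; I infer it from the ratchet slipping. I did not look at the brush, jar and tin again afterwards, but the arm stayed well clear of them.
- **Error on the way:** My first move command was refused because it left out some fields. Nothing moved, and I sent it again in full.

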